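# Stack the teapot cases on the sloping rack

## Robot

A 6-joint arm with a two-finger parallel gripper is mounted at the origin on the work surface. World frame = base frame: x ahead of the robot, y to its left, z up, the work surface at z = 0. Lengths are in mm, angles in rad, forces in N, time in s.
With the tool pointing down it reaches from about 350 to 975 mm from the base axis. Payload 7.1 kg.
Tool frame: the origin (TCP) lies midway between the tips of the shut fingers; the grasp point (between the pads) lies 19 mm behind it (ctrl.grip_depth is the distance from the TCP to the grasp point, in mm); z points along the fingers, y is the line along which they close (so a half turn about z gives the same grasp; the last joint's range is limited). The gripper opens to 88 mm and grips with 3 to 60 N. Pads are 20 mm wide; open, the fingers measure 115 mm over their backs; the gripper's body (75 mm by 178 mm) begins 61 mm behind the grasp point.
Start: joints at [1.263, 0.423, 1.63, -0, 1.089, -0.019], TCP at [177.97, 599.109, 222.675] pointing down, gripper open.
Joint ranges: [-3, 3], [-0.9, 2.11], [0.09, 2.58], [-1.31, 4.45], [0.11, 2.69], [-2.54, 2.54]. Speed limits (rad/s): [2.39, 2.39, 3.01, 3.14, 3.14, 3.14].

## Interface

Orientations are given as a rotation vector (axis times angle).
In Python, from workcell import get_obs, vision, ctrl gives the robot as it stands.
- The arm moves only by the tool step_arm, never from a script. Its argument "plan" is a list of rows, each a list of 7 numbers: the opening, from -1 (shut) to 1 (fully open), then the shift along the tool's x, y, z as a fraction of full scale, then the turn, a rotation vector about the tool's x, y, z as a fraction of full scale. In form: [[fingers, dx, dy, dz, wx, wy, wz], ...]. A call has 1 to 20 rows; each row shifts and turns the commanded pose from where the row before left it, along the tool's axes as they then stand; what a row does not reach is not made up. Full scale, the value 1, is 50 mm for a shift and 0.12 rad for a turn. A row lasts 1/8 s, in which the tool goes at most 62.5 mm and 10.7 degrees, less where a joint would pass 70% of its speed; a pose out of reach is approached as far as the arm can. A call with a number of a shift or a turn outside -1 to 1 is refused whole. A call with a gripper value outside its range is refused whole. The fingers move at their own pace and stop on an object; the grip force is fixed at half the most. Time passes only in rows, so rows that do not move let the fingers close. It gives the time, the measured TCP pose, the force, the opening and the grip force at its end, in the units of the state.
- get_obs(): the state, without advancing time (a new reading comes with each control period).
- vision.get_image(name): name is "side" or "top" or "wrist"; returns a dict with "pixels" (400x640x3 uint8, red, green, blue), "depth" (400x640 float32, mm along the optical axis (not along the pixel's ray), 0 where there is no reading), "fx", "fy", "cx", "cy" (pixels), "T" (4x4, takes a point from camera to world coordinates); the wrist camera has in their place "T_tool_cam" (4x4, takes a point from camera to tool coordinates, whose origin is the TCP and whose axes are the flange's). Camera axes: x right, y down, z forward; pixel columns grow to the right and rows downward; lengths in mm; the calibration is good to about 2 mm. A picture is of the moment at which its call begins: read the wrist's pose just before it.
- ctrl.close_job(): hands the job in; it is judged then, once.
The state is a dict: "t": time; "qpos": joint angles; "qvel": joint speeds; "joint_torque": joint torques, N m; "ee_pos": TCP position; "orientation": TCP orientation; "ft_force": force on the tool from outside, world axes, zero at the start; "moment": the same for the moment, N m; "width": finger opening in mm; "grasp_force": force on a finger pad.
Only numpy, scipy, OpenCV 4.12 (cv2) and the standard library are available. Lean on these libraries where they do the work, as an engineer would, in place of code of your own. Each camera call takes 0.05 s, during which the arm holds its last target. There are 200 camera calls.

## Task

The big dark case lies crooked on the sloping rack: push it down the slope until its back is square against the aluminium backstop. Then lay the red case flat on it, and the small pale case on the red one, each one's back also slid up square against the backstop before the next is added and centred side to side on the case below. Press gently, never ram a case into the backstop, and leave the other things on the bench where they are.

Things in the scene. Friction and masses are not known exactly. Their poses are not given: they have to be found in the camera images.
- rack: Fixed plywood rack; deck 260 mm long (x) by 200 mm wide (y), sloping at 18 degrees, lowest at the robot's end. Origin: on the deck's surface, middle of its low edge, 30 mm above the bench. The frame is tilted with the deck: x up the slope away from the robot, y across, z square to the deck (surface z = 0). Cases stay where put and do not slide by themselves (friction 0.5 to 0.7).
- stop_zone (a point): Point on the deck at rack x = 40 mm, y = 0: middle of the zone of the backstop, an aluminium plate 12 mm thick, 190 mm wide, 111 mm high, clamped square to deck and slope. Its place is not reported: the face the cases lean on (towards rack +x) is fixed anywhere from rack x = 20 to 60 mm and must be felt or seen. Axes as the rack's.
- case_large: Large dark-wood case, a closed rigid box 100 mm (x) by 160 mm (y) by 40 mm high, about 0.5 kg; too wide to grip. Starts on the deck, clear of the backstop and a little crooked. Origin: centre of its underside; x is its depth (up the slope, back face at x = -50 mm), z up out of its lid.
- case_medium: Red case, a closed rigid box 66 mm (x) by 140 mm (y) by 36 mm high, about 0.32 kg, starting flat on the bench at one side of the rack. Origin: centre of its underside. Either long side may be its back.
- case_small: Pale-wood case, a closed rigid box 58 mm (x) by 120 mm (y) by 32 mm high, about 0.24 kg, starting flat on the bench at the other side of the rack. Origin: centre of its underside. Either long side may be its back.
- teapot: Bystander: brown clay teapot, 100 mm across with spout and handle 155 mm long, 80 mm high. Origin: centre of its underside.
- tape: Bystander: yellow roll of tape lying flat, 100 mm across, 45 mm high. Origin: centre of its underside.
- spray: Bystander: clear spray bottle, 42 mm across, 134 mm high. Origin: centre of its underside.
- canister: Bystander: gas canister with an orange label, 66 mm across, 170 mm high. Origin: centre of its underside.
- penpot: Bystander: white pot of pens, 80 mm across, 170 mm high with the pens. Origin: centre of its underside.
- hammer: Bystander: hammer lying down, 240 mm long along its x. Origin: on its underside.
- screwdriver: Bystander: screwdriver lying down, 180 mm long along its x. Origin: on its underside.
Things that resemble listed ones, but are neither listed nor needed, are in the scene too. What is shaped like the case_large but blue or purple is not meant.

How it is judged (in metres and radians):
On the way, in this order (a step that is already met when the one before it is completed fails the run):
1. the large case is square against the backstop, with nothing on it yet (x of backstop_c0 in the frame of case_large between -0.0585 and 0.0585 m and angle between the x axis of case_large and the x axis of rack, either way round below 0.045 rad and angle between the z axis of case_large and the z axis of rack, either way round below 0.03 rad and contact force between case_large and case_medium below 0.05 N and contact force between case_large and case_small below 0.05 N), for 0.1 s.
2. the red case lies flat on the large one, both square against the backstop, the pale case not yet on it (x of backstop_c0 in the frame of case_large between -0.0585 and 0.0585 m and angle between the x axis of each of case_large, case_medium and the x axis of rack, either way round below 0.045 rad and angle between the z axis of each of case_large, case_medium and the z axis of rack, either way round below 0.03 rad and x of backstop_c0 in the frame of case_medium between -0.0415 and 0.0415 m and z of case_medium in the frame of case_large between 0.036 and 0.043 m and y of case_medium in the frame of case_large between -0.02 and 0.02 m and contact force between case_medium and case_small below 0.05 N), for 0.1 s.
3. the pale case lies flat on the red one, all three square against the backstop (x of backstop_c0 in the frame of case_large between -0.0585 and 0.0585 m and angle between the x axis of each of case_large, case_medium, case_small and the x axis of rack, either way round below 0.045 rad and angle between the z axis of each of case_large, case_medium, case_small and the z axis of rack, either way round below 0.03 rad and x of backstop_c0 in the frame of case_medium between -0.0415 and 0.0415 m and z of case_medium in the frame of case_large between 0.036 and 0.043 m and y of case_medium in the frame of case_large between -0.02 and 0.02 m and x of backstop_c0 in the frame of case_small between -0.0375 and 0.0375 m and z of case_small in the frame of case_large between 0.071 and 0.08 m and y of case_small in the frame of case_large between -0.02 and 0.02 m), for 0.1 s.
At the end, for the whole second after the job is handed in: All at rest, stacked large, red, pale; each one's back within 2.5 mm of the backstop and square to it within 0.045 rad, each parallel to the deck within 0.03 rad; red and pale centred side to side on the large one within 20 mm (all of step 3 and linear speed of each of case_large, case_medium, case_small below 0.01 m/s); the robot touches nothing.
It fails at once if a case is pressed against the backstop with more than 40 N (contact force between any of case_large, case_medium, case_small and backstop_c0 above 40 N).
It fails at once if a case is tipped over (angle between any of case_large, case_medium, case_small's own z axis and vertical above 1 rad).
It fails at once if a bystander is moved more than 20 mm (distance of any of teapot, tape, spray, canister, penpot, hammer, screwdriver from where it was at the start of the episode above 0.02 m).
It also fails if it takes over 72 s, if anything falls off the work surface, if the arm or the gripper's body presses on something with over 40 N, if the wrist force passes 120 N, or if a joint passes its speed limit or range.

## Working session

There is one attempt and no reset: what is moved stays moved. The work goes in short steps, Python scripts to look and compute and a tool call to move; the robot and the scene stay as the last step left them, time stands still between calls to the robot, and variables do not carry over. Pictures are saved under pics/ and viewed, at most 10 in all, crops included, and the job is handed in when it is done.

Besides the shell and the picture viewer there is one more tool, called after "Call:" by a JSON object that holds its "name" and its "arguments", one argument or row to a line. step_arm: Moves the arm, as the interface text tells. Its arguments: {"type":"object","properties":{"plan":{"type":"array","items":{"type":"array","items":{"type":"number","minimum":-1,"maximum":1}}}},"required":["plan"]}

```bash
mkdir -p pics; ls; cat > h.py <<'E'
import numpy as np, cv2
from workcell import get_obs, vision, ctrl
from scipy.spatial.transform import Rotation as R
def cloud(im, T=None):
    d=im["depth"]; v,u=np.indices(d.shape)
    P=np.stack([(u-im["cx"])/im["fx"]*d,(v-im["cy"])/im["fy"]*d,d],-1)
    T=im["T"] if T is None else T
    return P@T[:3,:3].T+T[:3,3]
def save(n,im): cv2.imwrite(f"pics/{n}.png",im["pixels"][...,::-1])
E
python3 - <<'E'
from h import *
o=get_obs(); print({k:np.round(v,3) for k,v in o.items()})
a=vision.get_image("top");b=vision.get_image("side")
for n,i in(("top",a),("side",b)):
    save(n+"0",i);np.savez(n+"0.npz",**i);print(i["fx"],np.round(i["T"],3).tolist())
E
```

```text
pics
{'t': np.float64(0.0), 'qpos': array([ 1.263,  0.424,  1.631, -0.   ,  1.089, -0.019]), 'qvel': array([-0.003,  0.001,  0.001,  0.   , -0.   , -0.   ]), 'joint_torque': array([ 3.0000e-03, -5.4464e+01, -2.7366e+01,  6.5000e-02,  2.3000e-02,
       -0.0000e+00]), 'ee_pos': array([177.81 , 598.605, 221.911]), 'orientation': array([-4.520e-01, -3.109e+00,  2.000e-03]), 'ft_force': array([-0.292,  0.823, -0.579]), 'moment': array([-0.037,  0.061, -0.01 ]), 'grasp_force': np.float64(0.0), 'width': np.float64(87.854)}
363.05865438156604 [[0.022, -0.995, 0.097, 440.379], [-1.0, -0.021, 0.016, -7.891], [-0.014, -0.098, -0.995, 1144.223], [0.0, 0.0, 0.0, 1.0]]
363.4611678494936 [[0.921, -0.214, 0.326, 118.343], [-0.39, -0.484, 0.783, -962.839], [-0.01, -0.848, -0.529, 732.542], [0.0, 0.0, 0.0, 1.0]]
```

View pics/top0.png

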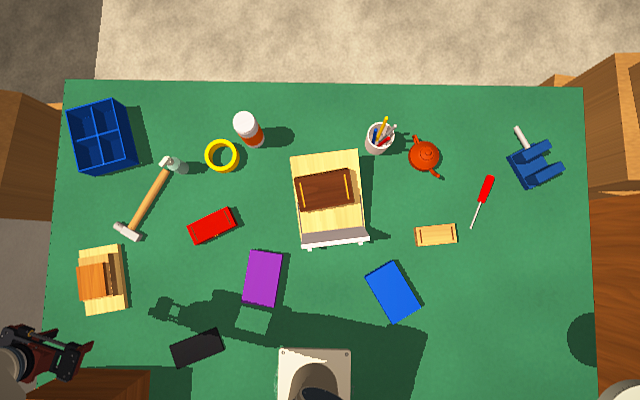

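View pics/side0.png

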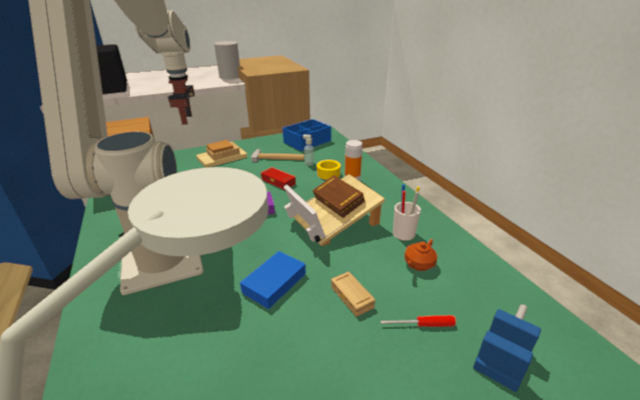

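The top view shows the dark wood case on the rack at (325,190), the red case at (212,226) and the pale case at (435,234). The lookalikes are purple (263,278), blue (392,291), black (197,347) and a mini-rack with cases (100,280). The three I named fit by colour, size and place: on the rack, and on either side of it. I'll confirm with one enlarged crop.

```bash
python3 - <<'E'
from h import *
a=dict(np.load("top0.npz")); P=cloud(a); px=a["pixels"]
hsv=cv2.cvtColor(px,cv2.COLOR_RGB2HSV).astype(int); H,S,V=[hsv[...,i] for i in range(3)]
cv2.imwrite("pics/crop.png",cv2.resize(px[140:260,180:470,::-1],None,fx=2.7,fy=2.7,interpolation=cv2.INTER_CUBIC))
def box(u0,u1,v0,v1):
    m=np.zeros(H.shape,bool);m[v0:v1,u0:u1]=1;return m
# flat cases
for n,m,h in(("red",box(180,245,200,250)&((H<8)|(H>172))&(S>150),36),("pale",box(405,465,215,255)&(H>8)&(H<28)&(S>50),32)):
    Q=P[m]; t=Q[abs(Q[:,2]-h)<6]; print(n,len(t),np.round(np.median(t,0),1),cv2.minAreaRect(t[:,:2].astype(np.float32)))
    mm=(m&(abs(P[...,2]-h)<6)).astype(np.uint8); 
# rack
g=box(280,380,140,255)&~((H>60)&(H<90)&(S>120))
Q=P[g]; C=px[g].astype(int); h=hsv[g]
wood=(h[:,0]>12)&(h[:,0]<30)&(h[:,2]>170)&(h[:,1]>40)
W=Q[wood&(Q[:,2]>20)]
from numpy.linalg import svd
for _ in range(4):
    c=np.median(W,0) if _==0 else W.mean(0); n=svd(W-c,full_matrices=False)[2][2]; n*=np.sign(n[2]); r=(W-c)@n; W=W[abs(r)<max(3,1.5*r.std())]
print("deck n",n,"tilt",np.degrees(np.arccos(n[2])),"yaw",np.degrees(np.arctan2(-n[1],-n[0])),len(W),r.std())
print("deck rect",cv2.minAreaRect(W[:,:2].astype(np.float32)))
yaw=np.arctan2(-n[1],-n[0]); 
d=(Q-c)@n
for lab,lo,hi in(("case",30,48),("stop",95,125)):
    t=Q[(d>lo)&(d<hi)]
    print(lab,len(t),t.mean(0),np.median(d[(d>lo)&(d<hi)]))
np.savez("deck.npz",c=c,n=n)
E
```

```text
red 935 [474.4 324.9  35.5] ((475.1189270019531, 325.869384765625), (65.6709976196289, 140.0481414794922), 27.881031036376953)
pale 741 [ 462.  -361.4   32.1] ((462.3508605957031, -362.0771484375), (57.17171096801758, 121.0204849243164), 7.4190802574157715)
deck n [-0.30459379 -0.044249    0.95145397] tilt 17.92616102687604 yaw 8.265660059754655 2325 1.716680237326657
deck rect ((581.8594360351562, -33.96979522705078), (223.44691467285156, 189.7628936767578), 7.865257263183594)
case 2062 [572.49539427 -19.97532215 113.71478543] 39.8058802225155
stop 401 [435.16991959 -50.78127765 140.59775511] 109.95859757961964
```

View pics/crop.png

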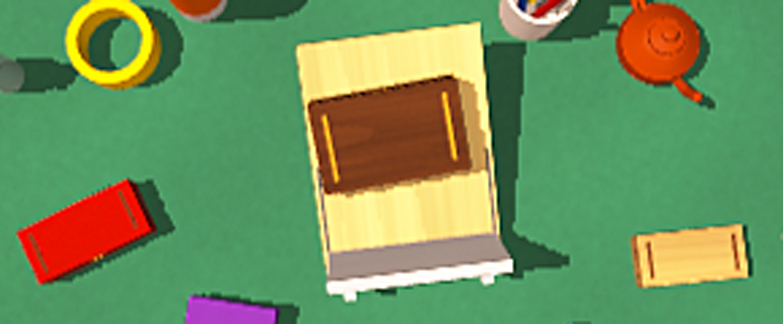

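The crop shows the brown case on the rack, the plain red box on the left and the pale wood box on the right, so those are the targets. Next I'll work out the rack frame, the stop face and the case poses.

```bash
cat >> h.py <<'E'
def rackframe(yaw,org):
    return R.from_euler("ZY",[yaw,-18],degrees=True).as_matrix(), np.array(org,float)
E
python3 - <<'E'
from h import *
a=dict(np.load("top0.npz")); P=cloud(a); px=a["pixels"]
D=np.load("deck.npz"); c,n=D["c"],D["n"]
hsv=cv2.cvtColor(px,cv2.COLOR_RGB2HSV).astype(int)
s=(slice(140,260),slice(280,380)); Q=P[s].reshape(-1,3); h=hsv[s].reshape(-1,3); 
ok=Q[:,2]>15; Q=Q[ok];h=h[ok]
wood=(h[:,0]>12)&(h[:,0]<30)&(h[:,2]>170)&(h[:,1]>40)
for yaw in (8.0,):
    M=R.from_euler("ZY",[yaw,-18],degrees=True).as_matrix()
    q=(Q-c)@M
    w=wood&(abs(q[:,2])<5)
    # side edges: per x-bin min/max y
    L=[];Rr=[]
    for x in range(-100,100,10):
        k=w&(abs(q[:,0]-x)<5); 
        if k.sum()>5: L.append((x,q[k,1].max()));Rr.append((x,q[k,1].min()))
    L=np.array(L);Rr=np.array(Rr)
    print("L",L.round(0).tolist());print("R",Rr.round(0).tolist())
    print("wood x range",np.percentile(q[w,0],[.5,1,99,99.5]))
    # low edge origin: z world=30 on the plane
    xo=(30-c[2])/np.sin(np.radians(18)); 
    print("xo",xo,"zmed",np.median(q[w,2]))
    k=(q[:,2]>20)&(q[:,2]<100)&(q[:,0]-xo<90)&(h[:,1]<60); f=q[k]
    print("stop face pts",len(f)); A=np.c_[np.ones(len(f)),f[:,1],f[:,2]]; 
    x=f[:,0]-xo; print(np.percentile(x,[5,25,50,75,95])); print(np.linalg.lstsq(A,x,rcond=None)[0])
    k=(q[:,2]>104)&(q[:,0]-xo<90); print("top edge x",np.percentile(q[k,0]-xo,[2,50,98]),"y",q[k,1].min(),q[k,1].max())
    k=(abs(q[:,2]-40)<5)&(q[:,0]-xo>90); r=cv2.minAreaRect((q[k,:2]-[xo,0]).astype(np.float32)); print("case",r)
    print("c",c)
E
```

```text
L [[-100.0, 111.0], [-90.0, 104.0], [-80.0, 112.0], [-70.0, 108.0], [-60.0, 109.0], [-50.0, 111.0], [-40.0, 104.0], [-30.0, 112.0], [-20.0, 108.0], [-10.0, 112.0], [0.0, 107.0], [10.0, 112.0], [20.0, 108.0], [30.0, 109.0], [40.0, 112.0], [50.0, 111.0], [60.0, 112.0], [70.0, 111.0], [80.0, 112.0], [90.0, 111.0]]
R [[-100.0, -88.0], [-90.0, -85.0], [-80.0, -83.0], [-70.0, -87.0], [-60.0, -85.0], [-50.0, -80.0], [-40.0, -87.0], [-30.0, -87.0], [-20.0, -82.0], [-10.0, -80.0], [0.0, -87.0], [10.0, -76.0], [20.0, -77.0], [30.0, -87.0], [40.0, -76.0], [50.0, -83.0], [60.0, -87.0], [70.0, -82.0], [80.0, -83.0], [90.0, -87.0]]
wood x range [-114.82793194 -114.40422981  116.86687722  117.4720308 ]
xo -141.6520138074729 zmed -0.07290918165662914
stop face pts 578
[25.87124791 26.91698241 27.37747741 27.81137098 28.47102219]
[ 2.34047101e+01 -1.69445692e-03  3.65909191e-02]
top edge x [15.69255149 22.88192926 28.5002279 ] y -83.05808886755507 106.04473018799898
case ((155.2854766845703, 24.077049255371094), (100.49436950683594, 159.78555297851562), 3.8459362983703613)
c [581.45750456 -42.25699429  73.77287955]
```

```bash
cat >> h.py <<'E'
from scipy.linalg import logm, expm
M=R.from_euler("ZY",[8,-18],degrees=True).as_matrix()
ORG=np.array([581.4575,-42.257,73.773])+M@np.array([-141.652,12,0])
def tf(Rm,p): T=np.eye(4);T[:3,:3]=Rm;T[:3,3]=p;return T
def rack_pose(p,yaw):   # tool z into deck; tool x at angle yaw (deg) from rack x
    Rt=M@R.from_euler("Z",yaw,degrees=True).as_matrix()@np.diag([1,-1,-1.])
    return tf(Rt,ORG+M@np.array(p,float))
def flat_pose(p,yaw):   # tool down, tool x at world yaw (deg)
    return tf(R.from_euler("Z",yaw,degrees=True).as_matrix()@np.diag([1,-1,-1.]),np.array(p,float))
def cur():
    o=get_obs(); return tf(R.from_rotvec(o["orientation"]).as_matrix(),o["ee_pos"])
def leg(A,B,N):
    D=np.linalg.inv(A)@B; S=np.real(expm(logm(D)/N)); 
    r=np.r_[S[:3,3]/50,R.from_matrix(S[:3,:3]).as_rotvec()/.12]
    zs=[]; T=A.copy()
    for i in range(N): T=T@S; zs.append(T[:3,3])
    zs=np.array(zs)
    print(N,"x",np.round(r,3).tolist(),"zmin %.0f"%zs[:,2].min(),"mid",zs[N//2].round(0)); return B
def where():
    T=cur(); o=get_obs(); print("t",round(o["t"],2),"rack",np.round((T[:3,3]-ORG)@M,1),"F rack",np.round(o["ft_force"]@M,1),"w",round(o["width"],1),"grip",round(o["grasp_force"],1))
    return T
E
python3 - <<'E'
from h import *
print(ORG)
T=where(); T=leg(T,rack_pose([235,12,110],180),18); leg(T,rack_pose([235,12,9],180),4)
E
```

```text
[446.37944175 -49.12305219  30.00012471]
t 0.1 rack [-107.9  678.9  236.9] F rack [1.2 0.2 0.2] w 87.7 grip 0.0
18 x [-0.561, -0.636, 0.094, -0.032, -0.143, -0.197] zmin 194 mid [398. 236. 194.]
4 x [0.0, 0.0, 0.505, -0.0, 0.0, -0.0] zmin 111 mid [656.  -8. 135.]
```

Call:
{"name": "step_arm", "arguments": {
  "plan": [
    [1,-0.561,-0.636,0.094,-0.032,-0.143,-0.197],
    [1,-0.561,-0.636,0.094,-0.032,-0.143,-0.197],
    [1,-0.561,-0.636,0.094,-0.032,-0.143,-0.197],
    [1,-0.561,-0.636,0.094,-0.032,-0.143,-0.197],
    [1,-0.561,-0.636,0.094,-0.032,-0.143,-0.197],
    [1,-0.561,-0.636,0.094,-0.032,-0.143,-0.197],
    [1,-0.561,-0.636,0.094,-0.032,-0.143,-0.197],
    [1,-0.561,-0.636,0.094,-0.032,-0.143,-0.197],
    [1,-0.561,-0.636,0.094,-0.032,-0.143,-0.197],
    [1,-0.561,-0.636,0.094,-0.032,-0.143,-0.197],
    [1,-0.561,-0.636,0.094,-0.032,-0.143,-0.197],
    [1,-0.561,-0.636,0.094,-0.032,-0.143,-0.197],
    [1,-0.561,-0.636,0.094,-0.032,-0.143,-0.197],
    [1,-0.561,-0.636,0.094,-0.032,-0.143,-0.197],
    [1,-0.561,-0.636,0.094,-0.032,-0.143,-0.197],
    [1,-0.561,-0.636,0.094,-0.032,-0.143,-0.197],
    [1,-0.561,-0.636,0.094,-0.032,-0.143,-0.197],
    [1,-0.561,-0.636,0.094,-0.032,-0.143,-0.197],
    [1,0,0,0,0,0,0],
    [1,0,0,0,0,0,0]
  ]
}}

```text
t: 2.6
ee_pos: [632.1, -9.9, 205.9]
orientation: [-0.197, 2.823, 0.034]
ft_force: [-0.2, 0.7, -0.3]
width: 87.7
grasp_force: 0.0
```

```bash
python3 - <<'E'
from h import *
T=where(); T=leg(T,rack_pose([235,12,12],180),4)
print(get_obs()["qpos"].round(2))
E
```

```text
t 2.6 rack [234.5  13.  108.8] F rack [-0.2  0.7 -0.3] w 87.7 grip 0.0
4 x [-0.003, -0.006, 0.484, 0.005, -0.004, -0.001] zmin 114 mid [655.  -7. 137.]
[-0.07  0.34  1.85  0.11  0.65 -1.85]
```

Call:
{"name": "step_arm", "arguments": {
  "plan": [
    [1,0,0,0.484,0,0,0],
    [1,0,0,0.484,0,0,0],
    [1,0,0,0.484,0,0,0],
    [1,0,0,0.484,0,0,0],
    [1,0.08,0,0,0,0,0],
    [1,0.1,0,0,0,0,0],
    [1,0.12,0,0,0,0,0],
    [1,0.12,0,0,0,0,0],
    [1,0.12,0,0,0,0,0],
    [1,0.12,0,0,0,0,0],
    [1,0.12,0,0,0,0,0],
    [1,0.12,0,0,0,0,0],
    [1,0.12,0,0,0,0,0],
    [1,0.12,0,0,0,0,0],
    [1,0.12,0,0,0,0,0],
    [1,0.12,0,0,0,0,0],
    [1,0.12,0,0,0,0,0],
    [1,0.1,0,0,0,0,0],
    [1,0.06,0,0,0,0,0],
    [1,0,0,0,0,0,0]
  ]
}}

```text
t: 5.1
ee_pos: [583.6, -16.8, 88.5]
orientation: [-0.198, 2.823, 0.034]
ft_force: [2.8, -0.0, 1.3]
width: 87.9
grasp_force: 0.8
```

```bash
python3 - <<'E'
from h import *
T=where()
E
```

```text
t 5.1 rack [151.6  13.   12.2] F rack [ 3.  -0.4  0.4] w 87.9 grip 0.8
```

Call:
{"name": "step_arm", "arguments": {
  "plan": [
    [1,0.06,0,0,0,0,0],
    [1,0.06,0,0,0,0,0],
    [1,0.06,0,0,0,0,0],
    [1,0.02,0,0,0,0,0],
    [1,0.02,0,0,0,0,0],
    [1,0.02,0,0,0,0,0],
    [1,0,0,0,0,0,0]
  ]
}}

```text
t: 5.98
ee_pos: [573.0, -18.4, 85.2]
orientation: [-0.198, 2.822, 0.034]
ft_force: [0.2, 0.6, -0.4]
width: 88.0
grasp_force: 0.3
```

```bash
python3 - <<'E'
from h import *
T=where()
E
```

```text
t 5.97 rack [140.4  12.8  12.4] F rack [ 0.2  0.6 -0.5] w 88.0 grip 0.3
```

Call:
{"name": "step_arm", "arguments": {
  "plan": [
    [1,0.02,0,0,0,0,0],
    [1,0.02,0,0,0,0,0],
    [1,0.02,0,0,0,0,0],
    [1,0.01,0,0,0,0,0]
  ]
}}

```text
t: 6.48
ee_pos: [569.9, -18.9, 84.2]
orientation: [-0.198, 2.821, 0.034]
ft_force: [1.7, 0.8, -0.0]
width: 87.6
grasp_force: 0.6
```

Call:
{"name": "step_arm", "arguments": {
  "plan": [
    [1,0.01,0,0,0,0,0],
    [1,0.01,0,0,0,0,0],
    [1,0.01,0,0,0,0,0]
  ]
}}

```text
t: 6.85
ee_pos: [569.5, -18.9, 84.2]
orientation: [-0.198, 2.819, 0.034]
ft_force: [5.5, 3.1, 0.0]
width: 87.7
grasp_force: 2.7
```

Call:
{"name": "step_arm", "arguments": {
  "plan": [
    [1,0.01,0,0,0,0,0],
    [1,0.01,0,0,0,0,0],
    [1,0.01,0,0,0,0,0],
    [1,0,0,0,0,0,0]
  ]
}}

```text
t: 7.35
ee_pos: [569.5, -18.9, 84.4]
orientation: [-0.198, 2.817, 0.033]
ft_force: [7.3, 5.7, -0.3]
width: 88.4
grasp_force: 4.0
```

```bash
python3 - <<'E'
from h import *
T=where()
E
```

```text
t 7.35 rack [136.7  12.8  12.8] F rack [ 7.6  4.6 -2.8] w 88.4 grip 4.0
```

Call:
{"name": "step_arm", "arguments": {
  "plan": [
    [1,0.015,0,0,0,0,0],
    [1,0.015,0,0,0,0,0],
    [1,0,0,0,0,0,0]
  ]
}}

```text
t: 7.72
ee_pos: [569.4, -19.0, 84.6]
orientation: [-0.199, 2.814, 0.033]
ft_force: [10.7, 7.7, 0.8]
width: 87.9
grasp_force: 5.6
```

```bash
cat >> h.py <<'E'
def stack(names=("top",)):
    """rects in rack frame of points at each layer height, from the top camera"""
    for nm in names:
        i=vision.get_image(nm); q=(cloud(i)-ORG)@M
        roi=(q[...,0]>15)&(q[...,0]<260)&(abs(q[...,1])<100)
        hs=cv2.cvtColor(i["pixels"],cv2.COLOR_RGB2HSV).astype(int)
        red=((hs[...,0]<6)|(hs[...,0]>174))&(hs[...,1]>190)
        for lab,z,m in(("large",40,~red),("red",76,red),("pale",108,~red)):
            k=roi&m&(abs(q[...,2]-z)<6)&(q[...,0]>33); p=q[k]
            if len(p)>60:
                (c,(w,h),an)=cv2.minAreaRect(p[:,:2].astype(np.float32))
                print(nm,lab,len(p),"c",np.round(c,1),"size",round(w,1),round(h,1),"ang",round(an,2),"z",p[:,2].mean().round(1))
    return i
E
python3 - <<'E'
from h import *
T=where();stack()
E
```

```text
t 7.72 rack [136.7  12.7  13. ] F rack [11.3  6.2 -2.8] w 87.9 grip 5.6
top pale 121 c [155.9  10.9] size 32.7 155.8 ang 0.06 z 109.2
```

Call:
{"name": "step_arm", "arguments": {
  "plan": [
    [1,-0.2,0,0,0,0,0],
    [1,-0.4,0,0,0,0,0],
    [1,0,0,-0.8,0,0,0],
    [1,0,0,-0.8,0,0,0],
    [1,0,0,-0.8,0,0,0],
    [1,0,0,0,0,0,0]
  ]
}}

```text
t: 8.52
ee_pos: [557.8, -21.2, 208.8]
orientation: [-0.198, 2.818, 0.032]
ft_force: [-1.2, 0.2, 0.3]
width: 87.9
grasp_force: 0.0
```

```bash
python3 - <<'E'
from h import *
T=where(); T=leg(T,flat_pose([475,325.5,130],117.9),15); leg(T,flat_pose([475,325.5,7],117.9),4)
E
```

```text
t 8.53 rack [163.9  12.1 134.7] F rack [-1.   0.4  0.6] w 87.9 grip 0.0
15 x [0.329, 0.391, 0.064, 0.108, 0.154, 0.674] zmin 130 mid [462. 150. 157.]
4 x [0.0, 0.0, 0.615, 0.0, 0.0, 0.0] zmin 7 mid [475. 326.  38.]
```

Call:
{"name": "step_arm", "arguments": {
  "plan": [
    [1,0.329,0.391,0.064,0.108,0.154,0.674],
    [1,0.329,0.391,0.064,0.108,0.154,0.674],
    [1,0.329,0.391,0.064,0.108,0.154,0.674],
    [1,0.329,0.391,0.064,0.108,0.154,0.674],
    [1,0.329,0.391,0.064,0.108,0.154,0.674],
    [1,0.329,0.391,0.064,0.108,0.154,0.674],
    [1,0.329,0.391,0.064,0.108,0.154,0.674],
    [1,0.329,0.391,0.064,0.108,0.154,0.674],
    [1,0.329,0.391,0.064,0.108,0.154,0.674],
    [1,0.329,0.391,0.064,0.108,0.154,0.674],
    [1,0.329,0.391,0.064,0.108,0.154,0.674],
    [1,0.329,0.391,0.064,0.108,0.154,0.674],
    [1,0.329,0.391,0.064,0.108,0.154,0.674],
    [1,0.329,0.391,0.064,0.108,0.154,0.674],
    [1,0.329,0.391,0.064,0.108,0.154,0.674],
    [1,0,0,0,0,0,0],
    [1,0,0,0,0,0,0]
  ]
}}

```text
t: 10.65
ee_pos: [473.4, 325.0, 126.9]
orientation: [-1.616, -2.689, 0.006]
ft_force: [-0.1, -0.6, 0.2]
width: 87.7
grasp_force: 0.0
```

```bash
python3 - <<'E'
from h import *
T=where(); stack(); save("w1",vision.get_image("wrist"))
leg(T,flat_pose([475,325.5,7],117.9),5)
E
```

```text
t 10.65 rack [104.9 366.7  67.8] F rack [-0.1 -0.5  0.3] w 87.7 grip 0.0
top large 1756 c [80.6 15. ] size 95.1 160.2 ang 0.15 z 39.8
5 x [-0.002, 0.008, 0.48, -0.01, -0.004, 0.003] zmin 7 mid [474. 325.  55.]
```

View pics/w1.png

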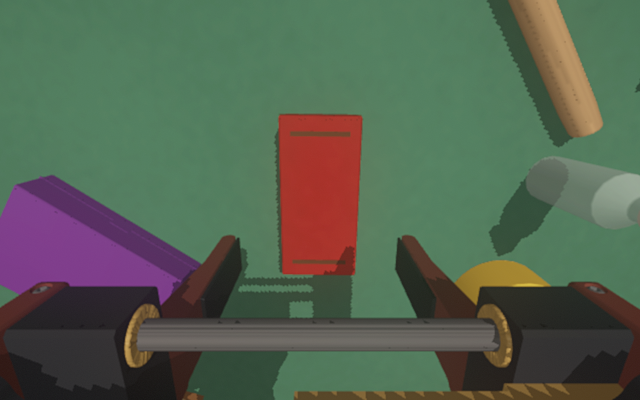

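```bash
python3 - <<'E'
from h import *
a=dict(np.load("top0.npz")); P=cloud(a)
s=P[130:220,150:260].reshape(-1,3)
k=s[:,2]>70
for p in s[k][::12]: print(p.round(0),end=" ")
b=dict(np.load("side0.npz"));Pb=cloud(b); t=Pb[130:170,295:320].reshape(-1,3); t=t[(t[:,2]>50)&(t[:,2]<150)]; print("\nside",len(t),t.min(0),t.max(0),np.median(t,0))
E
```

```text
[ 440.   -8. 1144.] [734. 198. 170.] [755. 177. 103.] [ 440.   -8. 1144.] [ 440.   -8. 1144.] [731. 200. 161.] [750. 177.  99.] [731. 199. 152.] [735. 229. 128.] [732. 192. 140.] [729. 218. 138.] [735. 188. 118.] [727. 208. 133.] [741. 182.  86.] [729. 196. 119.] [728. 215. 111.] [737. 186.  79.] [730. 195.  92.] [727. 207.  92.] [727. 203.  81.] [665. 437. 133.] [664. 430. 123.] [658. 435. 138.] [673. 426.  74.] [660. 426. 116.] [653. 439. 134.] [665. 426.  81.] [653. 433. 120.] [664. 418.  71.] [652. 427. 114.] [644. 450. 134.] [652. 430. 100.] [642. 449. 129.] [652. 429.  86.] [650. 454.  77.] [651. 418.  77.] [646. 427.  84.] [644. 431.  80.] [642. 430.  75.] [ 440.   -8. 1144.] [ 440.   -8. 1144.] 
side 321 [633.94773382 411.35937129  50.28390143] [783.26946486 693.53425473 136.43791091] [664.92313852 583.62420235  69.09043147]
```

Call:
{"name": "step_arm", "arguments": {
  "plan": [
    [1,-0.002,0.008,0.48,-0.01,-0.004,0.003],
    [1,-0.002,0.008,0.48,-0.01,-0.004,0.003],
    [1,-0.002,0.008,0.48,-0.01,-0.004,0.003],
    [1,-0.002,0.008,0.48,-0.01,-0.004,0.003],
    [1,-0.002,0.008,0.48,-0.01,-0.004,0.003],
    [1,0,0,0,0,0,0],
    [-1,0,0,0,0,0,0],
    [-1,0,0,0,0,0,0],
    [-1,0,0,0,0,0,0],
    [-1,0,0,0,0,0,0],
    [-1,0,0,0,0,0,0],
    [-1,0,0,0,0,0,0]
  ]
}}

```text
t: 12.25
ee_pos: [475.8, 326.4, 9.1]
orientation: [1.622, 2.69, 0.003]
ft_force: [-3.2, -2.3, 6.5]
width: 65.8
grasp_force: 30.0
```

```bash
python3 - <<'E'
from h import *
T=where(); print(T[:3,3]); T2=T.copy(); T2[2,3]=210; T=leg(T,T2,6); T=leg(T,rack_pose([86,15,110],90),14)
E
```

```text
t 12.25 rack [ 70.9 367.8 -45.1] F rack [-1.3 -1.8  7.3] w 65.8 grip 30.0
[475.77067674 326.43056273   9.06291957]
6 x [0.0, 0.001, -0.67, -0.0, 0.0, -0.0] zmin 43 mid [476. 326. 143.]
14 x [-0.488, -0.151, 0.053, -0.184, -0.033, 0.204] zmin 161 mid [498. 124. 186.]
```

```bash
python3 - <<'E'
from h import *
T=cur(); T[2,3]=210; T=leg(T,rack_pose([88,15,125],90),13); leg(T,rack_pose([88,15,51.5],90),6)
E
```

```text
13 x [-0.525, -0.163, 0.034, -0.198, -0.035, 0.22] zmin 176 mid [497. 136. 196.]
6 x [-0.0, 0.0, 0.245, -0.0, -0.0, 0.0] zmin 106 mid [504. -26. 129.]
```

Call:
{"name": "step_arm", "arguments": {
  "plan": [
    [-1,0,0,-0.67,0,0,0],
    [-1,0,0,-0.67,0,0,0],
    [-1,0,0,-0.67,0,0,0],
    [-1,0,0,-0.67,0,0,0],
    [-1,0,0,-0.67,0,0,0],
    [-1,0,0,-0.67,0,0,0]
  ]
}}

```text
t: 13.0
ee_pos: [475.5, 326.2, 210.4]
orientation: [1.622, 2.689, 0.005]
ft_force: [0.8, -0.3, -3.2]
width: 66.1
grasp_force: 30.0
```

Call:
{"name": "step_arm", "arguments": {
  "plan": [
    [-1,-0.525,-0.163,0.034,-0.198,-0.035,0.22],
    [-1,-0.525,-0.163,0.034,-0.198,-0.035,0.22],
    [-1,-0.525,-0.163,0.034,-0.198,-0.035,0.22],
    [-1,-0.525,-0.163,0.034,-0.198,-0.035,0.22],
    [-1,-0.525,-0.163,0.034,-0.198,-0.035,0.22],
    [-1,-0.525,-0.163,0.034,-0.198,-0.035,0.22],
    [-1,-0.525,-0.163,0.034,-0.198,-0.035,0.22],
    [-1,-0.525,-0.163,0.034,-0.198,-0.035,0.22],
    [-1,-0.525,-0.163,0.034,-0.198,-0.035,0.22],
    [-1,-0.525,-0.163,0.034,-0.198,-0.035,0.22],
    [-1,-0.525,-0.163,0.034,-0.198,-0.035,0.22],
    [-1,-0.525,-0.163,0.034,-0.198,-0.035,0.22],
    [-1,-0.525,-0.163,0.034,-0.198,-0.035,0.22],
    [-1,0,0,0,0,0,0],
    [-1,0,0,0,0,0,0]
  ]
}}

```text
t: 14.88
ee_pos: [489.3, -28.0, 175.0]
orientation: [1.913, 2.2, 0.35]
ft_force: [0.4, -0.8, -3.1]
width: 65.7
grasp_force: 30.0
```

```bash
python3 - <<'E'
from h import *
T=where(); leg(T,rack_pose([88,15,54],90),6)
i=vision.get_image("top"); px=i["pixels"]; q=(cloud(i)-ORG)@M
hs=cv2.cvtColor(px,cv2.COLOR_RGB2HSV).astype(int)
k=((hs[...,0]<6)|(hs[...,0]>174))&(hs[...,1]>180)&(abs(q[...,1])<110)&(q[...,2]>100)&(q[...,0]<140)&(q[...,0]>30)
p=q[k]; print(len(p),p.min(0),p.max(0))
E
```

```text
t 14.88 rack [ 88.   14.9 123.8] F rack [-0.6 -0.9 -3. ] w 65.7 grip 30.0
6 x [0.0, -0.0, 0.233, 0.001, -0.001, -0.001] zmin 109 mid [504. -26. 131.]
728 [ 58.75744656 -52.290241   121.91264532] [129.55110125  86.34574436 323.22437757]
```

Call:
{"name": "step_arm", "arguments": {
  "plan": [
    [-1,0,0,0.233,0,0,0],
    [-1,0,0,0.233,0,0,0],
    [-1,0,0,0.233,0,0,0],
    [-1,0,0,0.233,0,0,0],
    [-1,0,0,0.233,0,0,0],
    [-1,0,0,0.233,0,0,0],
    [-1,0,0,0.02,0,0,0],
    [-1,0,0,0.02,0,0,0],
    [-1,0,0,0,0,0,0]
  ]
}}

```text
t: 16.05
ee_pos: [511.4, -25.0, 106.7]
orientation: [1.913, 2.199, 0.35]
ft_force: [0.4, -0.6, -3.2]
width: 66.0
grasp_force: 30.0
```

```bash
python3 - <<'E'
from h import *
where()
E
```

```text
t 16.05 rack [88.2 14.8 52. ] F rack [-0.7 -0.6 -3.1] w 66.0 grip 30.0
```

Call:
{"name": "step_arm", "arguments": {
  "plan": [
    [-1,0,0,0.02,0,0,0],
    [-1,0,0,0.02,0,0,0],
    [-1,0,0,0,0,0,0]
  ]
}}

```text
t: 16.42
ee_pos: [512.1, -24.9, 104.7]
orientation: [1.913, 2.2, 0.35]
ft_force: [-0.4, 0.5, -2.3]
width: 65.9
grasp_force: 30.0
```

```bash
python3 - <<'E'
from h import *
where()
E
```

```text
t 16.43 rack [88.1 14.8 49.9] F rack [-1.   0.6 -2.1] w 65.9 grip 30.0
```

Call:
{"name": "step_arm", "arguments": {
  "plan": [
    [-1,0,0,0.02,0,0,0],
    [-1,0,0,0.01,0,0,0],
    [0.65,0,0,0,0,0,0],
    [0.65,0,0,0,0,0,0],
    [0.65,0,0,0,0,0,0]
  ]
}}

```text
t: 17.05
ee_pos: [512.6, -24.8, 103.1]
orientation: [1.913, 2.2, 0.35]
ft_force: [-0.4, -0.1, -0.3]
width: 72.2
grasp_force: 0.0
```

```bash
python3 - <<'E'
from h import *
T=where(); T=leg(T,rack_pose([88,15,125],90),4); T=leg(T,rack_pose([150,16,115],180),14);leg(T,rack_pose([150,16,50],180),3)
E
```

```text
t 17.05 rack [88.2 14.8 48.2] F rack [-0.5 -0.  -0.1] w 72.2 grip 0.0
4 x [0.001, -0.001, -0.384, 0.002, -0.002, -0.001] zmin 121 mid [495. -27. 158.]
14 x [-0.064, 0.074, 0.014, -0.0, 0.0, -0.935] zmin 177 mid [526. -35. 182.]
3 x [-0.0, -0.0, 0.433, -0.0, 0.0, -0.0] zmin 124 mid [563. -17. 145.]
```

Call:
{"name": "step_arm", "arguments": {
  "plan": [
    [0.65,0,0,-0.384,0,0,0],
    [0.65,0,0,-0.384,0,0,0],
    [0.65,0,0,-0.384,0,0,0],
    [0.65,0,0,-0.384,0,0,0],
    [1,-0.064,0.074,0.014,0,0,-0.935],
    [1,-0.064,0.074,0.014,0,0,-0.935],
    [1,-0.064,0.074,0.014,0,0,-0.935],
    [1,-0.064,0.074,0.014,0,0,-0.935],
    [1,-0.064,0.074,0.014,0,0,-0.935],
    [1,-0.064,0.074,0.014,0,0,-0.935],
    [1,-0.064,0.074,0.014,0,0,-0.935],
    [1,-0.064,0.074,0.014,0,0,-0.935],
    [1,-0.064,0.074,0.014,0,0,-0.935],
    [1,-0.064,0.074,0.014,0,0,-0.935],
    [1,-0.064,0.074,0.014,0,0,-0.935],
    [1,-0.064,0.074,0.014,0,0,-0.935],
    [1,-0.064,0.074,0.014,0,0,-0.935],
    [1,-0.064,0.074,0.014,0,0,-0.935],
    [1,0,0,0,0,0,0]
  ]
}}

```text
t: 19.42
ee_pos: [549.9, -18.4, 185.7]
orientation: [-0.196, 2.821, 0.033]
ft_force: [0.4, -0.8, -1.0]
width: 87.7
grasp_force: 0.0
```

```bash
python3 - <<'E'
from h import *
T=where(); stack(); leg(T,rack_pose([150,16,49],180),4)
E
```

```text
t 19.43 rack [149.7  16.  115.1] F rack [-0.1 -0.9 -1.1] w 87.7 grip 0.0
4 x [-0.001, -0.0, 0.33, 0.002, 0.001, -0.002] zmin 123 mid [565. -16. 139.]
```

Call:
{"name": "step_arm", "arguments": {
  "plan": [
    [1,0,0,0.33,0,0,0],
    [1,0,0,0.33,0,0,0],
    [1,0,0,0.33,0,0,0],
    [1,0,0,0.33,0,0,0],
    [1,0.1,0,0,0,0,0],
    [1,0.1,0,0,0,0,0],
    [1,0.1,0,0,0,0,0],
    [1,0.1,0,0,0,0,0],
    [1,0.1,0,0,0,0,0],
    [1,0.1,0,0,0,0,0],
    [1,0.1,0,0,0,0,0],
    [1,0.06,0,0,0,0,0],
    [1,0.02,0,0,0,0,0],
    [1,0,0,0,0,0,0]
  ]
}}

```text
t: 21.22
ee_pos: [533.1, -20.9, 110.9]
orientation: [-0.197, 2.821, 0.033]
ft_force: [1.5, -0.4, 0.6]
width: 87.8
grasp_force: 0.7
```

```bash
python3 - <<'E'
from h import *
T=where()
E
```

```text
t 21.23 rack [110.4  15.9  49.2] F rack [ 1.5 -0.6  0.1] w 87.8 grip 0.7
```

Call:
{"name": "step_arm", "arguments": {
  "plan": [
    [1,0.03,0,0,0,0,0],
    [1,0.03,0,0,0,0,0],
    [1,0.03,0,0,0,0,0],
    [1,0.02,0,0,0,0,0],
    [1,0.02,0,0,0,0,0],
    [1,0.01,0,0,0,0,0],
    [1,0,0,0,0,0,0]
  ]
}}

```text
t: 22.1
ee_pos: [526.3, -21.8, 108.7]
orientation: [-0.197, 2.821, 0.033]
ft_force: [0.1, -0.4, 0.5]
width: 87.7
grasp_force: 0.1
```

Call:
{"name": "step_arm", "arguments": {
  "plan": [
    [1,0.01,0,0,0,0,0],
    [1,0.01,0,0,0,0,0],
    [1,0.01,0,0,0,0,0],
    [1,0.01,0,0,0,0,0],
    [1,0,0,0,0,0,0]
  ]
}}

```text
t: 22.72
ee_pos: [525.8, -22.0, 108.8]
orientation: [-0.197, 2.819, 0.032]
ft_force: [5.1, 4.0, -0.5]
width: 87.7
grasp_force: 2.2
```

```bash
python3 - <<'E'
from h import *
T=where()
E
```

```text
t 22.73 rack [102.8  15.8  49.4] F rack [ 5.2  3.2 -2.2] w 87.7 grip 2.2
```

Call:
{"name": "step_arm", "arguments": {
  "plan": [
    [1,0.015,0,0,0,0,0],
    [1,0.015,0,0,0,0,0],
    [1,0.01,0,0,0,0,0],
    [1,0,0,0,0,0,0]
  ]
}}

```text
t: 23.22
ee_pos: [525.7, -22.0, 109.0]
orientation: [-0.197, 2.815, 0.032]
ft_force: [8.5, 7.5, -0.4]
width: 87.8
grasp_force: 4.6
```

```bash
python3 - <<'E'
from h import *
T=where(); T=leg(T,rack_pose([135,16,50],180),2); T=leg(T,rack_pose([135,16,150],180),3)
T=leg(T,flat_pose([462,-361.5,150],97.4),19); T=leg(T,flat_pose([462,-361.5,7],97.4),5)
E
```

```text
t 23.23 rack [102.7  15.8  49.7] F rack [ 8.9  6.3 -3.3] w 87.8 grip 4.6
2 x [-0.323, 0.002, -0.002, -0.0, 0.024, 0.0] zmin 114 mid [556. -18. 119.]
3 x [0.0, -0.0, -0.667, -0.0, 0.0, -0.0] zmin 151 mid [536. -20. 183.]
19 x [-0.156, -0.374, 0.079, 0.109, 0.108, 0.687] zmin 150 mid [ 564. -217.  187.]
5 x [0.0, 0.0, 0.572, 0.0, 0.0, 0.0] zmin 7 mid [ 462. -362.   64.]
```

Call:
{"name": "step_arm", "arguments": {
  "plan": [
    [1,-0.1,0,0,0,0,0],
    [1,-0.323,0,0,0,0,0],
    [1,-0.223,0,0,0,0,0],
    [1,0,0,-0.667,0,0,0],
    [1,0,0,-0.667,0,0,0],
    [1,0,0,-0.667,0,0,0]
  ]
}}

```text
t: 23.98
ee_pos: [522.7, -22.6, 213.8]
orientation: [-0.197, 2.821, 0.032]
ft_force: [-0.3, -0.4, -0.1]
width: 87.9
grasp_force: 0.0
```

Call:
{"name": "step_arm", "arguments": {
  "plan": [
    [1,-0.156,-0.374,0.079,0.109,0.108,0.687],
    [1,-0.156,-0.374,0.079,0.109,0.108,0.687],
    [1,-0.156,-0.374,0.079,0.109,0.108,0.687],
    [1,-0.156,-0.374,0.079,0.109,0.108,0.687],
    [1,-0.156,-0.374,0.079,0.109,0.108,0.687],
    [1,-0.156,-0.374,0.079,0.109,0.108,0.687],
    [1,-0.156,-0.374,0.079,0.109,0.108,0.687],
    [1,-0.156,-0.374,0.079,0.109,0.108,0.687],
    [1,-0.156,-0.374,0.079,0.109,0.108,0.687],
    [1,-0.156,-0.374,0.079,0.109,0.108,0.687],
    [1,-0.156,-0.374,0.079,0.109,0.108,0.687],
    [1,-0.156,-0.374,0.079,0.109,0.108,0.687],
    [1,-0.156,-0.374,0.079,0.109,0.108,0.687],
    [1,-0.156,-0.374,0.079,0.109,0.108,0.687],
    [1,-0.156,-0.374,0.079,0.109,0.108,0.687],
    [1,-0.156,-0.374,0.079,0.109,0.108,0.687],
    [1,-0.156,-0.374,0.079,0.109,0.108,0.687],
    [1,-0.156,-0.374,0.079,0.109,0.108,0.687],
    [1,-0.156,-0.374,0.079,0.109,0.108,0.687],
    [1,0,0,0,0,0,0]
  ]
}}

```text
t: 26.48
ee_pos: [458.5, -362.8, 147.5]
orientation: [-2.073, -2.358, -0.0]
ft_force: [0.4, -0.2, 0.9]
width: 87.8
grasp_force: 0.0
```

```bash
python3 - <<'E'
from h import *
T=where(); print(T[:3,3]); i=stack(); save("top2",i); save("w2",vision.get_image("wrist"))
leg(T,flat_pose([462,-361.5,5],97.4),6)
E
```

```text
t 26.48 rack [   6.2 -312.4  121.5] F rack [ 0.6 -0.3  0.7] w 87.8 grip 0.0
[ 458.53749151 -362.84891376  147.49058635]
top large 774 c [81.3 14.9] size 94.5 160.3 ang 0.46 z 39.9
top red 1020 c [63.9 16.2] size 139.8 61.7 ang 89.98 z 76.0
6 x [0.003, 0.012, 0.475, -0.001, -0.002, -0.001] zmin 5 mid [ 461. -362.   52.]
```

View pics/w2.png

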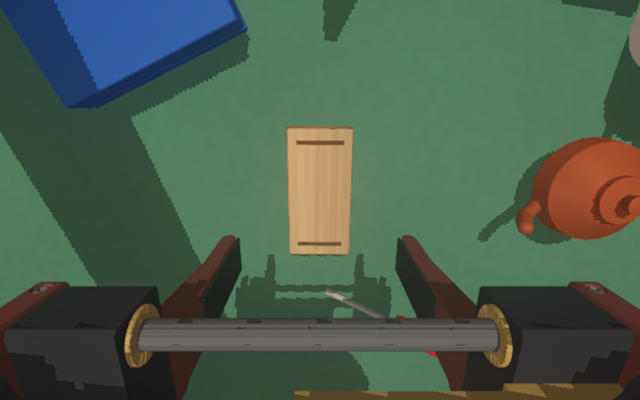

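Call:
{"name": "step_arm", "arguments": {
  "plan": [
    [1,0.003,0.012,0.475,0,0,0],
    [1,0.003,0.012,0.475,0,0,0],
    [1,0.003,0.012,0.475,0,0,0],
    [1,0.003,0.012,0.475,0,0,0],
    [1,0.003,0.012,0.475,0,0,0],
    [1,0.003,0.012,0.475,0,0,0],
    [1,0,0,0,0,0,0],
    [-1,0,0,0,0,0,0],
    [-1,0,0,0,0,0,0],
    [-1,0,0,0,0,0,0],
    [-1,0,0,0,0,0,0],
    [-1,0,0,0,0,0,0],
    [-1,0,0,0,0,0,0]
  ]
}}

```text
t: 28.2
ee_pos: [462.5, -360.8, 6.0]
orientation: [-2.073, -2.36, -0.001]
ft_force: [-1.9, 0.5, 6.9]
width: 57.7
grasp_force: 30.0
```

```bash
python3 - <<'E'
from h import *
T=where(); print(T[:3,3]); T[2,3]=230; 
T=leg(T,rack_pose([81,15,150],90),12); leg(T,rack_pose([81,15,90],90),4)
E
```

```text
t 28.2 rack [ -33.5 -310.9  -14.3] F rack [0.4 0.8 7.1] w 57.7 grip 30.0
[ 462.49686221 -360.80097371    6.04897161]
12 x [0.544, 0.085, 0.067, -0.218, 0.001, -0.007] zmin 198 mid [ 469. -168.  209.]
4 x [-0.0, 0.0, 0.3, -0.0, -0.0, 0.0] zmin 141 mid [488. -28. 155.]
```

Call:
{"name": "step_arm", "arguments": {
  "plan": [
    [-1,0,0,-0.64,0,0,0],
    [-1,0,0,-0.64,0,0,0],
    [-1,0,0,-0.64,0,0,0],
    [-1,0,0,-0.64,0,0,0],
    [-1,0,0,-0.64,0,0,0],
    [-1,0,0,-0.64,0,0,0],
    [-1,0,0,-0.64,0,0,0]
  ]
}}

```text
t: 29.08
ee_pos: [462.2, -360.5, 230.1]
orientation: [-2.072, -2.359, -0.001]
ft_force: [0.7, 0.4, -2.3]
width: 57.6
grasp_force: 30.0
```

Call:
{"name": "step_arm", "arguments": {
  "plan": [
    [-1,0.544,0.085,0.067,-0.218,0,-0.007],
    [-1,0.544,0.085,0.067,-0.218,0,-0.007],
    [-1,0.544,0.085,0.067,-0.218,0,-0.007],
    [-1,0.544,0.085,0.067,-0.218,0,-0.007],
    [-1,0.544,0.085,0.067,-0.218,0,-0.007],
    [-1,0.544,0.085,0.067,-0.218,0,-0.007],
    [-1,0.544,0.085,0.067,-0.218,0,-0.007],
    [-1,0.544,0.085,0.067,-0.218,0,-0.007],
    [-1,0.544,0.085,0.067,-0.218,0,-0.007],
    [-1,0.544,0.085,0.067,-0.218,0,-0.007],
    [-1,0.544,0.085,0.067,-0.218,0,-0.007],
    [-1,0.544,0.085,0.067,-0.218,0,-0.007],
    [-1,0,0,0,0,0,0],
    [-1,0,0,0,0,0,0]
  ]
}}

```text
t: 30.82
ee_pos: [474.5, -30.1, 197.3]
orientation: [1.912, 2.2, 0.347]
ft_force: [0.1, -0.1, -2.6]
width: 57.9
grasp_force: 30.0
```

```bash
python3 - <<'E'
from h import *
T=where(); leg(T,rack_pose([81,15.5,87],90),5)
i=vision.get_image("top"); q=(cloud(i)-ORG)@M
hs=cv2.cvtColor(i["pixels"],cv2.COLOR_RGB2HSV).astype(int)
k=(hs[...,0]>8)&(hs[...,0]<28)&(hs[...,1]>50)&(hs[...,2]>120)&(abs(q[...,1])<110)&(q[...,2]>120)&(q[...,2]<200)&(q[...,0]<140)&(q[...,0]>30)
p=q[k]; print(len(p),p.min(0),p.max(0))
E
```

```text
t 30.82 rack [ 80.7  14.9 149.7] F rack [-0.7 -0.1 -2.6] w 57.9 grip 30.0
5 x [0.003, 0.001, 0.251, -0.001, 0.001, 0.001] zmin 138 mid [486. -28. 162.]
467 [ 53.60922961 -45.84554175 146.05929041] [112.74586373  73.54354065 180.03266388]
```

Pale's y range is -46 to 73.5, so its centre is at 13.9 against 14.9 for the large case. I'll lower it now.

Call:
{"name": "step_arm", "arguments": {
  "plan": [
    [-1,0.003,0,0.251,0,0,0],
    [-1,0.003,0,0.251,0,0,0],
    [-1,0.003,0,0.251,0,0,0],
    [-1,0.003,0,0.251,0,0,0],
    [-1,0.003,0,0.251,0,0,0],
    [-1,0,0,0.03,0,0,0],
    [-1,0,0,0.03,0,0,0],
    [-1,0,0,0,0,0,0]
  ]
}}

```text
t: 31.88
ee_pos: [494.5, -26.3, 134.9]
orientation: [1.912, 2.2, 0.348]
ft_force: [0.4, -0.5, -1.2]
width: 58.0
grasp_force: 30.0
```

```bash
python3 - <<'E'
from h import *
where()
E
```

```text
t 31.88 rack [80.8 15.9 84. ] F rack [-0.1 -0.5 -1.3] w 58.0 grip 30.0
```

Call:
{"name": "step_arm", "arguments": {
  "plan": [
    [-1,0,0,0.02,0,0,0],
    [-1,0,0,0.02,0,0,0],
    [-1,0,0,0,0,0,0]
  ]
}}

```text
t: 32.25
ee_pos: [495.0, -26.3, 133.7]
orientation: [1.912, 2.199, 0.349]
ft_force: [-6.3, -1.1, 13.1]
width: 57.7
grasp_force: 30.0
```

```bash
python3 - <<'E'
from h import *
where()
E
```

```text
t 32.25 rack [80.9 15.8 82.8] F rack [-2.1 -0.3 14.4] w 57.7 grip 30.0
```

Call:
{"name": "step_arm", "arguments": {
  "plan": [
    [-1,0,0,-0.01,0,0,0],
    [0.5,0,0,0,0,0,0],
    [0.5,0,0,0,0,0,0],
    [0.5,0,0,0,0,0,0]
  ]
}}

```text
t: 32.75
ee_pos: [495.0, -26.2, 133.2]
orientation: [1.912, 2.2, 0.348]
ft_force: [-0.2, 0.5, -0.3]
width: 65.8
grasp_force: 0.0
```

```bash
python3 - <<'E'
from h import *
T=where(); T=leg(T,rack_pose([81,15,150],90),4); T=leg(T,rack_pose([137,15.5,140],180),14);leg(T,rack_pose([137,15.5,85],180),3)
E
```

```text
t 32.75 rack [80.7 15.9 82.3] F rack [-0.3  0.5 -0.3] w 65.8 grip 0.0
4 x [-0.005, 0.002, -0.339, -0.0, 0.001, 0.0] zmin 149 mid [480. -29. 182.]
14 x [-0.059, 0.067, 0.014, 0.0, 0.0, -0.935] zmin 198 mid [509. -36. 202.]
3 x [-0.0, -0.0, 0.367, -0.0, 0.0, -0.0] zmin 153 mid [542. -20. 171.]
```

Call:
{"name": "step_arm", "arguments": {
  "plan": [
    [0.5,0,0,-0.339,0,0,0],
    [0.5,0,0,-0.339,0,0,0],
    [0.5,0,0,-0.339,0,0,0],
    [0.5,0,0,-0.339,0,0,0],
    [1,-0.059,0.067,0.014,0,0,-0.935],
    [1,-0.059,0.067,0.014,0,0,-0.935],
    [1,-0.059,0.067,0.014,0,0,-0.935],
    [1,-0.059,0.067,0.014,0,0,-0.935],
    [1,-0.059,0.067,0.014,0,0,-0.935],
    [1,-0.059,0.067,0.014,0,0,-0.935],
    [1,-0.059,0.067,0.014,0,0,-0.935],
    [1,-0.059,0.067,0.014,0,0,-0.935],
    [1,-0.059,0.067,0.014,0,0,-0.935],
    [1,-0.059,0.067,0.014,0,0,-0.935],
    [1,-0.059,0.067,0.014,0,0,-0.935],
    [1,-0.059,0.067,0.014,0,0,-0.935],
    [1,-0.059,0.067,0.014,0,0,-0.935],
    [1,-0.059,0.067,0.014,0,0,-0.935],
    [1,0,0,0,0,0,0]
  ]
}}

```text
t: 35.12
ee_pos: [530.2, -20.7, 205.7]
orientation: [-0.196, 2.822, 0.031]
ft_force: [-0.4, 0.1, -0.7]
width: 87.7
grasp_force: 0.0
```

```bash
python3 - <<'E'
from h import *
T=where(); leg(T,rack_pose([137,15.5,85],180),3)
E
```

```text
t 35.12 rack [137.   16.5 140.2] F rack [-0.6  0.1 -0.5] w 87.7 grip 0.0
3 x [-0.0, -0.007, 0.368, -0.001, -0.001, -0.002] zmin 153 mid [542. -20. 171.]
```

Call:
{"name": "step_arm", "arguments": {
  "plan": [
    [1,0,-0.007,0.368,0,0,0],
    [1,0,-0.007,0.368,0,0,0],
    [1,0,-0.007,0.368,0,0,0],
    [1,0,0,0,0,0,0],
    [1,0.08,0,0,0,0,0],
    [1,0.08,0,0,0,0,0],
    [1,0.08,0,0,0,0,0],
    [1,0.08,0,0,0,0,0],
    [1,0.08,0,0,0,0,0],
    [1,0.08,0,0,0,0,0],
    [1,0.08,0,0,0,0,0],
    [1,0.08,0,0,0,0,0],
    [1,0.06,0,0,0,0,0],
    [1,0.04,0,0,0,0,0],
    [1,0.02,0,0,0,0,0],
    [1,0.02,0,0,0,0,0],
    [1,0,0,0,0,0,0]
  ]
}}

```text
t: 37.25
ee_pos: [510.1, -24.7, 141.1]
orientation: [-0.197, 2.822, 0.031]
ft_force: [-0.0, -0.6, 0.8]
width: 87.9
grasp_force: 0.2
```

```bash
python3 - <<'E'
from h import *
T=where()
E
```

```text
t 37.25 rack [97.6 15.3 85.1] F rack [ 0.1 -0.5  0.8] w 87.9 grip 0.2
```

Call:
{"name": "step_arm", "arguments": {
  "plan": [
    [1,0.02,0,0,0,0,0],
    [1,0.02,0,0,0,0,0],
    [1,0.01,0,0,0,0,0],
    [1,0.01,0,0,0,0,0],
    [1,0.01,0,0,0,0,0],
    [1,0,0,0,0,0,0]
  ]
}}

```text
t: 38.0
ee_pos: [507.4, -25.1, 140.3]
orientation: [-0.197, 2.821, 0.03]
ft_force: [1.8, 1.3, -1.9]
width: 87.6
grasp_force: 1.1
```

```bash
python3 - <<'E'
from h import *
T=where()
E
```

```text
t 38.0 rack [94.7 15.3 85.2] F rack [ 1.3  1.1 -2.4] w 87.6 grip 1.1
```

Call:
{"name": "step_arm", "arguments": {
  "plan": [
    [1,0.015,0,0,0,0,0],
    [1,0.015,0,0,0,0,0],
    [1,0.015,0,0,0,0,0],
    [1,0,0,0,0,0,0]
  ]
}}

```text
t: 38.5
ee_pos: [507.2, -25.2, 140.6]
orientation: [-0.197, 2.817, 0.03]
ft_force: [7.9, 6.5, -0.0]
width: 88.0
grasp_force: 4.0
```

```bash
python3 - <<'E'
from h import *
T=where()
E
```

```text
t 38.5 rack [94.7 15.3 85.5] F rack [ 8.3  5.3 -2.8] w 88.0 grip 4.0
```

Firm contact at about 8 N. I'll retract, lift, move aside towards +y, and check.

Call:
{"name": "step_arm", "arguments": {
  "plan": [
    [1,-0.1,0,0,0,0,0],
    [1,-0.3,0,0,0,0,0],
    [1,-0.4,0,0,0,0,0],
    [1,0,0,-0.7,0,0,0],
    [1,0,0,-0.7,0,0,0],
    [1,0,0,-0.7,0,0,0],
    [1,0,0.8,0,0,0,0],
    [1,0,0.8,0,0,0,0],
    [1,0,0.8,0,0,0,0],
    [1,0,0.8,0,0,0,0],
    [1,0,0.8,0,0,0,0],
    [1,0,0.8,0,0,0,0],
    [1,0,0,0,0,0,0]
  ]
}}

```text
t: 40.12
ee_pos: [477.2, 215.3, 251.8]
orientation: [-0.202, 2.821, 0.031]
ft_force: [0.7, -0.4, 0.3]
width: 87.8
grasp_force: 0.0
```

```bash
python3 - <<'E'
from h import *
T=where(); i=stack(); save("top3",i); save("side3",vision.get_image("side"))
q=(cloud(i)-ORG)@M
k=(abs(q[...,2]-108)<5)&(abs(q[...,1])<100)&(q[...,0]>33)&(q[...,0]<130);print(np.percentile(q[k],[1,99],axis=0))
E
```

```text
t 40.12 rack [132.6 257.6 190.1] F rack [ 0.7 -0.5  0.1] w 87.8 grip 0.0
top large 782 c [80.9 15.1] size 160.0 95.0 ang 89.99 z 40.0
top red 277 c [64.5 16.1] size 60.2 139.9 ang 0.38 z 75.8
top pale 833 c [59.8 14.6] size 53.1 119.5 ang 0.3 z 107.9
[[ 33.69276448 -44.12935171 104.06220022]
 [ 85.87971178  73.04109498 111.95018961]]
```

View pics/top3.png

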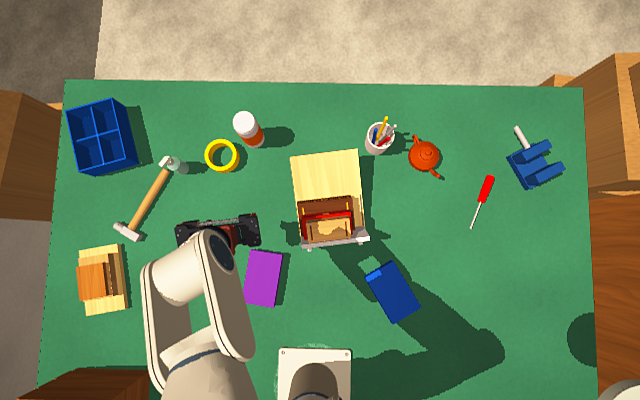

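The stack at (330,225) is flush: the stop face comes out at 28.4, 28.6 and 28.4 mm from the three cases. They are square within 0.4° and centred within about 1 mm, and the bystanders are where they started.

```bash
python3 -c "
from workcell import ctrl
print(ctrl.close_job())"
```

```text
the job is handed in; nothing more can be done
None
```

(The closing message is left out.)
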